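# Lay out the sauce corner of the barbecue table

## Robot

A 6-joint arm with a two-finger parallel gripper is mounted at the origin on the work surface. World frame = base frame: x ahead of the robot, y to its left, z up, the work surface at z = 0. Lengths are in m, angles in degrees, forces in N, time in s.
With the tool pointing down it reaches from about 0.4 to 0.825 m from the base axis. Payload 7 kg.
Tool frame: the origin (TCP) lies between the finger pads; the fingertips stand 25 mm ahead of it and the grasp point (between the pads) lies 6 mm ahead of it; z points along the fingers, y is the line along which they close (so a half turn about z gives the same grasp; the last joint's range is limited). The gripper opens to 88 mm and grips with 3 to 60 N. Pads are 19 mm wide; open, the fingers measure 130 mm over their backs; the gripper's body (78 mm by 193 mm) begins 47 mm behind the grasp point.
Start: joints at [92.367, 20.546, 0.682, 0, -70.136, -16.507], TCP at [0.165, 0.655, 0.252] pointing down, gripper open.
Joint ranges: [-176.03, 176.03], [-82.01, 121.73], [-58.28, 71.71], [-173.87, 95.51], [-174.79, -0.11], [-173.66, 173.66]. Speed limits (degrees/s): [136.94, 136.94, 172.46, 180, 180, 180].

## Interface

Orientations are given as [roll, pitch, yaw] about the fixed x, y, z axes, in that order (R = Rz(yaw) Ry(pitch) Rx(roll)).
In Python, from plant import status, optics, job gives the robot as it stands. The module is installed in compiled form; this text tells all that it offers.
- The arm moves only by the tool jog_arm, called by a JSON object that holds its "api" and its "payload". Schema: {"type":"object","properties":{"offsets":{"type":"array","items":{"type":"array","items":{"type":"array","items":{"type":"number"},"minItems":5,"maxItems":5},"minItems":1,"maxItems":8},"minItems":1,"maxItems":1},"only":{"type":"string"},"quiet":{"type":"boolean"},"lines":{"type":"string"}},"required":["offsets"],"additionalProperties":false}. offsets is a list that holds a single list of rows (three levels of brackets), with 1 to 8 rows, each of 5 numbers: dx, dy, dz in fractions of the full range, 1 being 60 cm, then a turn about the tool's z in normalised numbers (1 is pi rad), then the finger opening in m; each row is the pose to reach, as a shift and turn from the pose commanded when the call began, along the tool's axes at that moment; what a row does not reach only later rows make up. A row lasts 1/8 s, in which the tool goes at most 0.0625 m and 10.7 degrees, less where a joint would pass 70% of its speed; a pose out of reach is approached as far as the arm can. The fingers move at their own pace and stop on an object; the grip force is fixed at half the most. Time passes only in rows, so rows that do not move let the fingers close. The tool returns the time, the measured TCP pose, the force, the opening and the grip force at its end. only (a regular expression) keeps the lines of the reply that match it, lines (a string "A,B") keeps lines A to B, and quiet returns only ok. Input that does not fit is refused with a message, and nothing moves.
- status.get_obs(): the state, without advancing time (a new reading comes with each control period).
- optics.snapshot(name): name is "scene" or "top" or "wrist"; returns a dict with "frame" (384x512x3 uint8, red, green, blue), "z_map" (384x512 float32, m along the optical axis (not along the pixel's ray), 0 where there is no reading), "fovy" (degrees; the focal length in pixels is half the picture's height over the tangent of half this angle, whatever the lens; pixels are square), "cx", "cy" (the principal point, pixels), "R" (3x3) and "t" (3): a world point X has camera coordinates R X + t; the wrist camera has in their place "T_tool_cam" (4x4, takes a point from camera to tool coordinates, whose origin is the TCP and whose axes are the flange's). Camera axes: x right, y down, z forward; pixel columns grow to the right and rows downward; lengths in m; the calibration is good to about 2 mm. A picture is of the moment at which its call begins: read the wrist's pose just before it.
- job.close_job(): hands the job in; it is judged then, once.
The state is a dict: "clock": time; "joint_pos": joint angles; "qvel": joint speeds; "tau": joint torques, N m; "tool_pos": TCP position; "orientation": TCP orientation; "force": force on the tool from outside, world axes, zero at the start; "moment": the same for the moment, N m; "opening": finger opening in m; "gripper_force": force on a finger pad.
Only numpy, scipy, OpenCV 4.12 (cv2) and the standard library are available. Lean on these libraries where they do the work, as an engineer would, in place of code of your own. Each camera call takes 0.05 s, during which the arm holds its last target. There are 200 camera calls.

## Task

Lay out the serving corner, as seen from the robot: put the bread roll in the middle of the white plate and the amber jar in the middle of the slate tile; stand the tall squeeze bottle straight behind the plate and the short squeeze bottle straight behind the tile (behind = away from the robot), each 14 cm from middle to middle, and stand the steel shaker midway between the two bottles, in line with them. Everything stands upright, with the roll on its flat underside, let go and at rest; leave the mug and the napkin box where they are.

Things in the scene. Friction and masses are not known exactly. Their poses are not given: they have to be found in the camera images.
- plate: Round white plate, fixed, 170 mm across, rim 14 mm high; flat inner floor 120 mm across, 6 mm above the table, the rim slopes up and out from it. Origin: centre of the underside, at table height. x points away from the robot (world x), y to its left. Plate and tile lie in one row along world y, centres 250 mm apart; either may be the left one.
- tile: Square dark slate tile, fixed to the table, 100 x 100 mm, 6 mm thick, edges along world x and y. Origin: centre of the underside; x points away from the robot. It is level with the plate in x, 250 mm to its left or right.
- roll: Golden-brown double bread roll: two round domes joined end to end, 102 mm long along its x, 58 mm wide along y, 42 mm high, flat underside. It has a waist at the middle of its length; fingers closing along its y there stop about 50 mm apart. Origin: centre of the underside; z up. At the start its length points within 0.4 rad of world x. About 70 g.
- jar: Closed squat jar of amber glass with a wide steel screw lid, upright, 60 mm in diameter, 62 mm high. Origin: centre of the underside; z up. About 200 g.
- tall_bottle: The taller, slimmer of two white plastic squeeze bottles with small grey nozzles: 50 mm in diameter, 160 mm high in all; its straight side reaches up to 130 mm, then the shoulder and the nozzle (28 mm across, narrower at the top). Upright. Origin: centre of the underside; z up. About 250 g.
- short_bottle: The shorter, fatter white plastic squeeze bottle with a small grey nozzle: 62 mm in diameter, 105 mm high in all; its straight side reaches up to 75 mm, then the shoulder and the nozzle (28 mm across, narrower at the top). Upright. Origin: centre of the underside; z up. About 250 g.
- shaker: Small steel salt shaker, upright, 40 mm in diameter, 76 mm high, with a shallow groove under the cap at 55 mm and a domed top. Origin: centre of the underside; z up. About 100 g.
- mug: Bystander: blue mug, 80 mm in diameter (handle extra), 92 mm high, on the far side of the table. Origin: centre of the underside. Leave it.
- napkin_box: Bystander: low steel napkin box with white paper on top, 70 x 90 mm, 62 mm high, on the far side of the table. Origin: centre of the underside. Leave it.
Things that resemble listed ones, but are neither listed nor needed, are in the scene too. Leave any green or turquoise look-alike of the jar alone. What is shaped like the short_bottle but purple is not meant.

How it is judged (in metres and radians):
At the end, for the whole second after the job is handed in: Roll on the plate and jar on the tile, within 15 mm of the middle; tall bottle 140 mm beyond the plate's centre, short bottle 140 mm beyond the tile's, shaker midway between those two spots, each within 15 mm in x and y; all upright within 0.12 rad, at rest (horizontal distance between roll and plate below 0.015 m and z of roll in the frame of plate between 0.003 and 0.011 m and horizontal distance between jar and tile below 0.015 m and z of jar in the frame of tile between 0.003 and 0.01 m and x of tall_bottle in the frame of plate between 0.125 and 0.155 m and y of tall_bottle in the frame of plate between -0.015 and 0.015 m and x of short_bottle in the frame of tile between 0.125 and 0.155 m and y of short_bottle in the frame of tile between -0.015 and 0.015 m and x of shaker in the frame of plate between 0.125 and 0.155 m and ((y of shaker in the frame of plate between -0.14 and -0.11 m and y of shaker in the frame of tile between 0.11 and 0.14 m) or (y of shaker in the frame of plate between 0.11 and 0.14 m and y of shaker in the frame of tile between -0.14 and -0.11 m)) and angle between each of roll, jar, tall_bottle, short_bottle, shaker's own z axis and vertical below 0.12 rad and linear speed of each of roll, jar, tall_bottle, short_bottle, shaker below 0.02 m/s and angular speed of each of roll, jar, tall_bottle, short_bottle, shaker below 0.2 rad/s and height (world z) of tall_bottle between -0.004 and 0.004 m and height (world z) of short_bottle between -0.004 and 0.004 m and height (world z) of shaker between -0.004 and 0.004 m); the robot touches nothing.
It fails at once if mug moved or tipped (distance of mug from where it was at the start of the episode above 0.03 m or angle between mug's own z axis and vertical above 0.4 rad).
It fails at once if napkin box moved or tipped (distance of napkin_box from where it was at the start of the episode above 0.03 m or angle between napkin_box's own z axis and vertical above 0.4 rad).
It also fails if it takes over 139 s, if anything falls off the work surface, if the arm or the gripper's body presses on something with over 40 N, if the wrist force passes 120 N, or if a joint passes its speed limit or range.

## Working session

There is one attempt and no reset: what is moved stays moved. The work goes in short steps, Python scripts to look and compute and a tool call to move; the robot and the scene stay as the last step left them, time stands still between calls to the robot, and variables do not carry over. Pictures are saved under pics/ and viewed, at most 14 in all, crops included, and the job is handed in when it is done.

```bash
mkdir -p pics; python3 - <<'E'
from plant import status, optics
import cv2
print(status.get_obs())
for n in ("scene","top"):
    s=optics.snapshot(n); print(n,s["fovy"],s["cx"],s["cy"],s["R"],s["t"],s.keys())
    cv2.imwrite(f"pics/{n}0.png",cv2.cvtColor(s["frame"],cv2.COLOR_RGB2BGR))
E
```

```text
{'clock': 0.0, 'joint_pos': array([ 9.23671884e+01,  2.05920405e+01,  6.34245967e-01, -1.89898710e-02,
       -7.01366723e+01, -1.65084377e+01]), 'qvel': array([ 0.114763  ,  0.04118848,  0.04175292,  0.01213387,  0.0356377 ,
       -0.03903289]), 'tau': array([ 1.60283129e-03, -5.82723749e+01,  2.93043405e+01,  6.99700847e+00,
        7.07450919e-03, -1.53832971e-04]), 'tool_pos': array([0.16481358, 0.65410967, 0.25062297]), 'orientation': array([ 1.79904354e+02, -9.73002549e-03, -1.41477082e+01]), 'force': array([-0.31279397, -0.01863082,  0.59174455]), 'moment': array([ 0.03784944,  0.00457087, -0.01615932]), 'gripper_force': 0.0, 'opening': 0.08779478656907831}
scene 46.183216814795834 251.79322045754023 196.57036011035603 [[-0.09089711  0.9958515   0.00418507]
 [ 0.73573274  0.06998557 -0.67364631]
 [-0.67114458 -0.05815341 -0.73904204]] [ 0.0182089  -0.35654058  1.50469869] dict_keys(['frame', 'z_map', 'fovy', 'cx', 'cy', 'R', 't'])
top 42.97535803197529 251.99600898060046 192.51375203369338 [[ 0.02110668 -0.99963563  0.01682593]
 [-0.98113146 -0.02394526 -0.19185328]
 [ 0.19218627 -0.01245906 -0.98127937]] [0.01004481 0.51455182 1.09877925] dict_keys(['frame', 'z_map', 'fovy', 'cx', 'cy', 'R', 't'])
```

View pics/scene0.png

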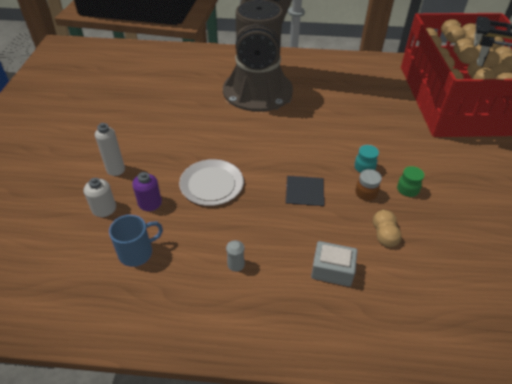

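View pics/top0.png

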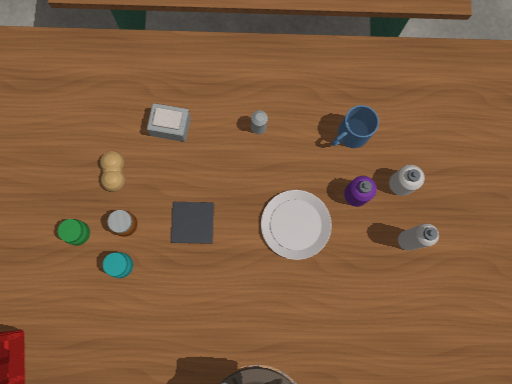

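The top view shows the plate at (296,224), the tile at (193,222), the roll at (112,171) and the jar at (120,222) beside the green (72,231) and turquoise (117,265) look-alikes. The tall bottle's nozzle is at (428,235), the short bottle's at (413,176), the purple one's at (365,186) and the shaker at (260,120). The mug is at (358,127) and the napkin box at (168,121).

```bash
cat > h.py <<'E'
import numpy as np, cv2
from plant import status, optics
def K(s):
    f=s["frame"].shape[0]/2/np.tan(np.radians(s["fovy"]/2)); return f,s["cx"],s["cy"]
def cloud(name):
    s=optics.snapshot(name); f,cx,cy=K(s); z=s["z_map"].astype(float)
    v,u=np.mgrid[:384,:512]; c=np.stack([(u-cx)/f*z,(v-cy)/f*z,z],-1)
    if name!="wrist": W=(c-s["t"])@s["R"]
    else: W=c
    W[z==0]=np.nan; return s,W
def ray(s,u,v,h):
    f,cx,cy=K(s); d=s["R"].T@np.array([(u-cx)/f,(v-cy)/f,1]); o=-s["R"].T@s["t"]
    return o+d*(h-o[2])/d[2]
E
python3 - <<'E'
from h import *
seeds=dict(plate=(296,224,.0),tile=(193,222,.006),roll=(112,171,.04),jar=(120,222,.062),tall=(428,235,.16),short=(413,176,.105),purple=(365,186,.105),shaker=(260,118,.076),mug=(358,120,.092),nap=(168,118,.062),green=(70,230,.06),turq=(117,264,.06))
cl={n:cloud(n) for n in("top","scene")}
s=cl["top"][0]
for k,(u,v,h) in seeds.items():
    p=ray(s,u,v,h); out=[k,p[:2].round(3)]
    for n in cl:
        W=cl[n][1].reshape(-1,3); r=.05 if k in("tall","short","purple","shaker","jar","green","turq") else .085
        m=(np.hypot(*(W[:,:2]-p[:2]).T)<r)
        Q=W[m]; zt=np.percentile(Q[:,2],99.7)
        T=Q[Q[:,2]>(zt-.008)] if k not in("roll","plate") else Q[Q[:,2]>(.008 if k=="roll" else .007)]
        c,R=cv2.minEnclosingCircle(T[:,:2].astype(np.float32))
        out+=[n,"zt %.3f"%zt,"cen",T[:,:2].mean(0).round(3),"circ",np.round(c,3),round(R,3),len(T)]
    print(*out)
# masks: plate outer ring, tile, roll in top by colour
f=s["frame"]; hsv=cv2.cvtColor(f,cv2.COLOR_RGB2HSV)
for nm,lo,hi,box,h in(("plate",(0,0,150),(180,50,255),(250,180,345,270),.012),("tile",(90,0,0),(150,255,90),(160,190,225,255),.006),("roll",(15,90,150),(30,255,255),(90,140,140,200),.0)):
    m=cv2.inRange(hsv,lo,hi); x0,y0,x1,y1=box; mm=np.zeros_like(m); mm[y0:y1,x0:x1]=m[y0:y1,x0:x1]
    cs=max(cv2.findContours(mm,0,2)[0],key=cv2.contourArea); r=cv2.minAreaRect(cs)
    print(nm,r,ray(s,*r[0],h),cv2.contourArea(cs))
W=cl["top"][1].reshape(-1,3); p=ray(s,112,171,.04); Q=W[(np.hypot(*(W[:,:2]-p[:2]).T)<.065)&(W[:,2]>.012)]
r=cv2.minAreaRect(Q[:,:2].astype(np.float32)*1000); print("roll rect",r,cv2.PCACompute(Q[:,:2].astype(np.float32),None)[1])
E
```

```text
plate [ 0.449 -0.088] top zt 0.017 cen [ 0.448 -0.088] circ [ 0.449 -0.087] 0.085 1751 scene zt 0.015 cen [ 0.44  -0.091] circ [ 0.448 -0.087] 0.085 749
tile [0.447 0.162] top zt 0.012 cen [0.447 0.165] circ [0.447 0.162] 0.085 1588 scene zt 0.009 cen [0.451 0.162] circ [0.447 0.161] 0.085 1171
roll [0.56  0.356] top zt 0.044 cen [0.563 0.359] circ [0.565 0.36 ] 0.049 834 scene zt 0.042 cen [0.58  0.356] circ [0.572 0.355] 0.049 757
jar [0.436 0.323] top zt 0.067 cen [0.438 0.327] circ [0.438 0.327] 0.027 379 scene zt 0.064 cen [0.442 0.323] circ [0.439 0.324] 0.028 259
tall [ 0.411 -0.349] top zt 0.161 cen [ 0.416 -0.357] circ [ 0.416 -0.356] 0.013 46 scene zt 0.159 cen [ 0.419 -0.358] circ [ 0.418 -0.358] 0.014 37
short [ 0.55  -0.342] top zt 0.106 cen [ 0.556 -0.345] circ [ 0.556 -0.344] 0.013 43 scene zt 0.105 cen [ 0.559 -0.348] circ [ 0.559 -0.347] 0.014 49
purple [ 0.525 -0.232] top zt 0.108 cen [ 0.526 -0.233] circ [ 0.524 -0.233] 0.012 29 scene zt 0.105 cen [ 0.53  -0.236] circ [ 0.528 -0.235] 0.012 41
shaker [0.69  0.007] top zt 0.079 cen [0.693 0.01 ] circ [0.692 0.01 ] 0.
[... 470 characters left out ...]
 circ [0.416 0.434] 0.028 259
turq [0.34  0.323] top zt 0.068 cen [0.34 0.33] circ [0.34 0.33] 0.027 398 scene zt 0.064 cen [0.344 0.327] circ [0.342 0.326] 0.028 225
plate ((296.0000305175781, 224.50001525878906), (70.00357055664062, 68.58935546875), 45.0) [ 0.44574928 -0.08627467  0.012     ] 3746.5
tile ((191.96009826660156, 222.29798889160156), (40.00003433227539, 40.84897232055664), 2.862405300140381) [0.44602933 0.16444664 0.006     ] 1534.0
roll ((113.5, 169.5), (37.0, 19.0), 90.0) [0.57348232 0.36430107 0.        ] 559.5
roll rect ((564.7830200195312, 363.1197509765625), (96.9467544555664, 57.079925537109375), 6.3686017990112305) [[ 0.99502677  0.09960806]
 [-0.09960806  0.99502677]]
```

```bash
cat > d.py <<'E'
# d.py x y z yaw : shift and turn in the tool axes from the measured pose
import sys, numpy as np
from scipy.spatial.transform import Rotation as R
from plant import status
o=status.get_obs(); x=list(map(float,sys.argv[1:5]))
M=R.from_euler("xyz",o["orientation"],degrees=True)
t=(o["orientation"][2]-x[3]+180)%360-180
print("clock %.2f"%o["clock"],o["tool_pos"].round(4),o["orientation"].round(1),"shift",M.inv().apply(np.array(x[:3])-o["tool_pos"]).round(4),"turn",round(t,1),"open",round(o["opening"],4),"f",o["force"].round(1))
E
python3 d.py .568 .358 .15 6
```

```text
clock 0.20 [0.1649 0.6543 0.251 ] [179.9  -0.  -14.1] shift [0.4633 0.1887 0.1012] turn -20.1 open 0.0877 f [-0.3  0.  -0.5]
```

Careful with the scale: shifts go in shares of 60 cm and turns go in shares of pi rad. That gives: 0.43 m / 0.6 = 0.7167, 0.385 m / 0.6 = 0.6417, -20 degrees / 180 = -0.1111.

{"api": "jog_arm", "payload": {"offsets": [[[0.0917, 0.0367, 0.0167, -0.0167, 0.088], [0.1833, 0.075, 0.0333, -0.0333, 0.088], [0.275, 0.1117, 0.0583, -0.05, 0.088], [0.3667, 0.15, 0.0833, -0.0667, 0.088], [0.4583, 0.1867, 0.1, -0.0833, 0.088], [0.55, 0.225, 0.125, -0.1, 0.088], [0.6417, 0.2617, 0.15, -0.1111, 0.088], [0.7167, 0.2933, 0.1667, -0.1111, 0.088]]]}}

```text
clock: 1.2
tool_pos: [0.5403, 0.377, 0.1506]
orientation: [180.0, 0.0, 5.8]
force: [-0.8, 0.3, 0.7]
opening: 0.0874
gripper_force: 0.0
```

{"api": "jog_arm", "payload": {"offsets": [[[0.0567, 0.0233, 0, 0, 0.088], [0.0567, 0.0233, 0, 0, 0.088], [0.0567, 0.0233, 0, 0, 0.088], [0.0567, 0.0233, 0, 0, 0.088]]]}}

```text
clock: 1.7
tool_pos: [0.5733, 0.3689, 0.1517]
orientation: [-180.0, -0.0, 5.9]
force: [-0.4, 0.3, -0.3]
opening: 0.0875
gripper_force: 0.0
```

```bash
python3 d.py .568 .358 .15 6
```

```text
clock 1.70 [0.5733 0.3689 0.1517] [-180.    -0.     5.9] shift [-0.0064  0.0103  0.0017] turn -0.1 open 0.0875 f [-0.4  0.3 -0.3]
```

```bash
cat >> h.py <<'E'
from scipy.spatial.transform import Rotation as Rt
def wcloud():
    o=status.get_obs(); s,C=cloud("wrist"); T=s["T_tool_cam"]; P=C@T[:3,:3].T+T[:3,3]
    M=Rt.from_euler("xyz",o["orientation"],degrees=True).as_matrix()
    return s,P@M.T+o["tool_pos"]
E
python3 - <<'E'
from h import *
s,W=wcloud(); cv2.imwrite("pics/w1.png",s["frame"][:,:,::-1]); print(s["T_tool_cam"].round(3),s["fovy"])
Q=W.reshape(-1,3); Q=Q[(np.hypot(*(Q[:,:2]-[.568,.358]).T)<.065)&(Q[:,2]>.012)&(Q[:,2]<.06)]
print(Q.min(0),Q.max(0),len(Q),cv2.minAreaRect(Q[:,:2].astype(np.float32)*1000),cv2.PCACompute(Q[:,:2].astype(np.float32),None)[1])
E
```

```text
[[ 0.    -0.97  -0.245  0.066]
 [ 1.     0.    -0.     0.   ]
 [ 0.    -0.245  0.97  -0.133]
 [ 0.     0.     0.     1.   ]] 62.60452958607006
[0.52799536 0.32955548 0.01331965] [0.61867601 0.39247597 0.04301834] 5801 ((574.8070068359375, 362.16217041015625), (88.2975845336914, 57.31296157836914), 7.723893642425537) [[ 0.9927943   0.11983168]
 [-0.11983168  0.9927943 ]]
```

View pics/w1.png

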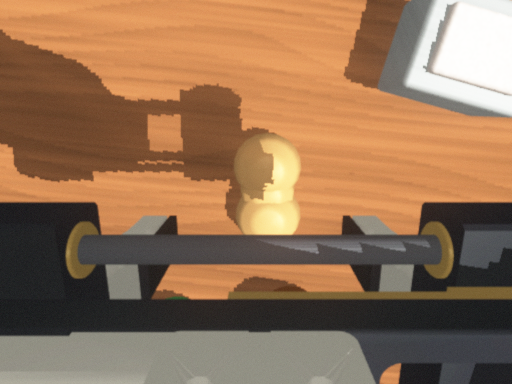

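The wrist picture shows the roll straight ahead, waist at about (267,197), with its near end hidden behind the gripper's rail. The other views agree with this, putting its centre near (0.568, 0.361) at yaw 6.5°.

Scaled: 0.122 m / 0.6 = 0.2033, 0.11 m / 0.6 = 0.1833, -0.5 degrees / 180 = -0.0028.

```bash
python3 d.py .568 .361 .030 6.5
```

```text
clock 1.75 [0.5733 0.369  0.1518] [-180.    -0.     5.9] shift [-0.0062  0.0075  0.1218] turn -0.6 open 0.0881 f [-0.5  0.2  0.6]
```

{"api": "jog_arm", "payload": {"offsets": [[[-0.01, 0.0117, 0.0333, -0.0028, 0.088], [-0.01, 0.0117, 0.1, -0.0028, 0.088], [-0.01, 0.0117, 0.15, -0.0028, 0.088], [-0.01, 0.0117, 0.1833, -0.0028, 0.088], [-0.01, 0.0117, 0.2033, -0.0028, 0.088], [-0.01, 0.0117, 0.2033, -0.0028, 0.088], [-0.01, 0.0117, 0.2033, -0.0028, 0.088]]]}}

```text
clock: 2.62
tool_pos: [0.5692, 0.3614, 0.0306]
orientation: [-180.0, -0.1, 6.4]
force: [-0.2, -0.2, 0.8]
opening: 0.0875
gripper_force: 0.0
```

```bash
python3 d.py .568 .361 .030 6.5
```

```text
clock 2.62 [0.5692 0.3614 0.0306] [-1.8e+02 -1.0e-01  6.4e+00] shift [-0.0013  0.0003  0.0006] turn -0.1 open 0.0875 f [-0.2 -0.2  0.8]
```

{"api": "jog_arm", "payload": {"offsets": [[[0, 0, 0, 0, 0.03], [0, 0, 0, 0, 0.03], [0, 0, 0, 0, 0.03], [0, 0, 0, 0, 0.03], [0, 0, 0, 0, 0.03], [0, 0, 0, 0, 0.03]]]}}

```text
clock: 3.38
tool_pos: [0.5689, 0.3608, 0.0296]
orientation: [180.0, 0.0, 6.4]
force: [-1.1, -0.0, 1.8]
opening: 0.0489
gripper_force: 29.4
```

```bash
python3 d.py .568 .361 .030 6.5
```

```text
clock 3.38 [0.5689 0.3608 0.0296] [180.    0.    6.4] shift [-0.0008 -0.0003 -0.0004] turn -0.1 open 0.0489 f [-1.1 -0.   1.8]
```

Scaled: -0.1 m / 0.6 = -0.1667, -0.07 m / 0.6 = -0.1167.

{"api": "jog_arm", "payload": {"offsets": [[[0, 0, -0.05, 0, 0.03], [0, 0, -0.1167, 0, 0.03], [0, 0, -0.1667, 0, 0.03], [0, 0, -0.1667, 0, 0.03]]]}}

```text
clock: 3.88
tool_pos: [0.5701, 0.3619, 0.1326]
orientation: [-179.8, -0.2, 6.4]
force: [-0.2, 0.3, -1.8]
opening: 0.0489
gripper_force: 29.3
```

```bash
python3 d.py .447 -.088 .130 0
```

```text
clock 3.88 [0.5701 0.3619 0.1326] [-179.8   -0.2    6.4] shift [-0.1723  0.4334  0.0006] turn 6.4 open 0.0489 f [-0.2  0.3 -1.8]
```

Scaled: 0.39 m / 0.6 = 0.65, 0.35 m / 0.6 = 0.5833, 6.4 degrees / 180 = 0.0356.

{"api": "jog_arm", "payload": {"offsets": [[[-0.0333, 0.0833, 0, 0.0056, 0.03], [-0.0667, 0.1667, 0, 0.0111, 0.03], [-0.1, 0.25, 0, 0.0167, 0.03], [-0.1333, 0.3333, 0, 0.0222, 0.03], [-0.1667, 0.4167, 0, 0.0278, 0.03], [-0.2, 0.5, 0, 0.0333, 0.03], [-0.2333, 0.5833, 0, 0.0356, 0.03], [-0.2583, 0.65, 0, 0.0356, 0.03]]]}}

```text
clock: 4.88
tool_pos: [0.4565, -0.0458, 0.1289]
orientation: [180.0, 0.1, -0.1]
force: [1.2, 0.2, -0.7]
opening: 0.0489
gripper_force: 29.3
```

{"api": "jog_arm", "payload": {"offsets": [[[-0.0283, 0.0717, 0, 0, 0.03], [-0.0283, 0.0717, 0, 0, 0.03], [-0.0283, 0.0717, 0, 0, 0.03], [-0.0283, 0.0717, 0, 0, 0.03]]]}}

```text
clock: 5.38
tool_pos: [0.4413, -0.0863, 0.1294]
orientation: [180.0, 0.0, 0.0]
force: [0.3, -0.0, -1.2]
opening: 0.049
gripper_force: 29.3
```

```bash
python3 d.py .447 -.088 .130 0
```

```text
clock 5.38 [ 0.4413 -0.0863  0.1294] [180.   0.   0.] shift [ 0.0057  0.0017 -0.0006] turn 0.0 open 0.049 f [ 0.3 -0.  -1.2]
```

Scaled: 0.093 m / 0.6 = 0.155, 0.08 m / 0.6 = 0.1333.

{"api": "jog_arm", "payload": {"offsets": [[[0.01, 0.0033, 0.05, 0, 0.03], [0.01, 0.0033, 0.1, 0, 0.03], [0.01, 0.0033, 0.1333, 0, 0.03], [0.01, 0.0033, 0.155, 0, 0.03], [0.01, 0.0033, 0.155, 0, 0.03], [0.01, 0.0033, 0.155, 0, 0.03]]]}}

```text
clock: 6.12
tool_pos: [0.4475, -0.0886, 0.0368]
orientation: [-180.0, -0.0, -0.0]
force: [0.1, -0.0, -1.3]
opening: 0.0484
gripper_force: 35.2
```

{"api": "jog_arm", "payload": {"offsets": [[[0, 0, 0, 0, 0.074], [0, 0, 0, 0, 0.074], [0, 0, 0, 0, 0.074], [0, 0, 0, 0, 0.074]]]}}

```text
clock: 6.62
tool_pos: [0.4471, -0.089, 0.0367]
orientation: [-180.0, -0.0, -0.0]
force: [-1.1, 0.3, -0.3]
opening: 0.0736
gripper_force: 0.0
```

{"api": "jog_arm", "payload": {"offsets": [[[0, 0, -0.05, 0, 0.074], [0, 0, -0.1167, 0, 0.074], [0, 0, -0.1667, 0, 0.088], [0, 0, -0.1667, 0, 0.088]]]}}

```text
clock: 7.12
tool_pos: [0.4485, -0.0888, 0.1389]
orientation: [-180.0, -0.3, -0.0]
force: [0.2, 0.2, -0.8]
opening: 0.086
gripper_force: 0.0
```

```bash
python3 d.py .439 .325 .14 0
```

```text
clock 7.12 [ 0.4485 -0.0888  0.1389] [-180.    -0.3   -0. ] shift [-0.0097 -0.4138 -0.0008] turn -0.0 open 0.086 f [ 0.2  0.2 -0.8]
```

Move to the jar, checking jar position with the wrist camera above it.

Scaled: -0.414 m / 0.6 = -0.69, -0.39 m / 0.6 = -0.65.

{"api": "jog_arm", "payload": {"offsets": [[[0, -0.0833, 0, 0, 0.088], [0, -0.1667, 0, 0, 0.088], [0, -0.2667, 0, 0, 0.088], [0, -0.3667, 0, 0, 0.088], [0, -0.4667, 0, 0, 0.088], [-0.0083, -0.5667, 0, 0, 0.088], [-0.0167, -0.65, 0, 0, 0.088], [-0.0167, -0.69, 0, 0, 0.088]]]}}

```text
clock: 8.12
tool_pos: [0.4365, 0.3271, 0.1354]
orientation: [179.9, 0.1, 0.1]
force: [-0.1, -0.7, 0.4]
opening: 0.0876
gripper_force: 0.0
```

{"api": "jog_arm", "payload": {"offsets": [[[0, 0, 0, 0, 0.088], [0, 0, 0, 0, 0.088]]]}}

```text
clock: 8.38
tool_pos: [0.437, 0.3239, 0.1358]
orientation: [179.9, 0.1, -0.1]
force: [0.2, -0.1, -0.0]
opening: 0.0878
gripper_force: 0.0
```

```bash
python3 - <<'E'
from h import *
for W in(wcloud()[1],cloud("scene")[1]):
    Q=W.reshape(-1,3); Q=Q[(np.hypot(*(Q[:,:2]-[.439,.325]).T)<.045)&(Q[:,2]<.075)&(Q[:,2]>.058)]
    if len(Q): print(len(Q),cv2.minEnclosingCircle(Q[:,:2].astype(np.float32)),Q.min(0),Q.max(0))
s,W=cloud("scene"); cv2.imwrite("pics/s2.png",s["frame"][100:300,60:460,::-1])
E
python3 d.py .439 .325 .041 0
```

```text
4372 ((0.4400971829891205, 0.32454946637153625), 0.026701664552092552) [0.41595225 0.29843619 0.05800094] [0.46623582 0.35079265 0.06387624]
238 ((0.4405008554458618, 0.32414594292640686), 0.02766330912709236) [0.41465037 0.29773948 0.05805514] [0.46789047 0.34854559 0.06581862]
clock 8.53 [0.4374 0.3239 0.1365] [ 1.8e+02  0.0e+00 -1.0e-01] shift [ 0.0016 -0.0011  0.0955] turn -0.1 open 0.0879 f [-0.1 -0.1  0.5]
```

View pics/s2.png

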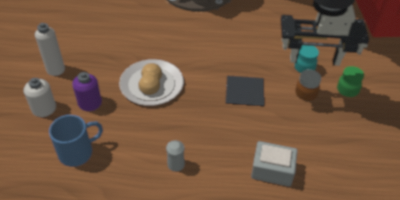

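The scene crop shows the roll on the plate at (151,79), with the gripper above the jar at (308,85). Going down for the jar.

Scaled: 0.092 m / 0.6 = 0.1533, 0.075 m / 0.6 = 0.125.

{"api": "jog_arm", "payload": {"offsets": [[[0.005, -0.0008, 0.0333, 0, 0.088], [0.005, -0.0008, 0.0833, 0, 0.088], [0.005, -0.0008, 0.125, 0, 0.088], [0.005, -0.0008, 0.1533, 0, 0.088], [0.005, -0.0008, 0.1533, 0, 0.088], [0.005, -0.0008, 0.1533, 0, 0.088]]]}}

```text
clock: 9.28
tool_pos: [0.4408, 0.3255, 0.0454]
orientation: [-180.0, -0.0, -0.1]
force: [0.6, -0.1, 0.9]
opening: 0.0877
gripper_force: 0.0
```

{"api": "jog_arm", "payload": {"offsets": [[[0, 0, 0, 0, 0.04], [0, 0, 0, 0, 0.04], [0, 0, 0, 0, 0.04], [0, 0, 0, 0, 0.04], [0, 0, 0, 0, 0.04]]]}}

```text
clock: 9.9
tool_pos: [0.4403, 0.3255, 0.0448]
orientation: [180.0, -0.0, -0.0]
force: [-0.5, -1.5, 4.5]
opening: 0.0587
gripper_force: 30.0
```

```bash
python3 d.py .44 .325 .044 0
```

```text
clock 9.90 [0.4403 0.3255 0.0448] [180.  -0.  -0.] shift [-0.0003  0.0005  0.0008] turn -0.0 open 0.0587 f [-0.5 -1.5  4.5]
```

{"api": "jog_arm", "payload": {"offsets": [[[0, 0, -0.0333, 0, 0.04], [0, 0, -0.0833, 0, 0.04], [0, 0, -0.1333, 0, 0.04], [0, 0, -0.1333, 0, 0.04]]]}}

```text
clock: 10.4
tool_pos: [0.4411, 0.3266, 0.1265]
orientation: [-179.8, -0.1, -0.0]
force: [0.7, 1.0, -1.7]
opening: 0.0588
gripper_force: 30.0
```

```bash
python3 d.py .447 .162 .12 0
```

```text
clock 10.40 [0.4411 0.3266 0.1265] [-1.798e+02 -1.000e-01 -0.000e+00] shift [0.006  0.1647 0.006 ] turn -0.0 open 0.0588 f [ 0.7  1.  -1.7]
```

Scaled: 0.164 m / 0.6 = 0.2733, 0.006 m / 0.6 = 0.01.

{"api": "jog_arm", "payload": {"offsets": [[[0.01, 0.0833, 0, 0, 0.04], [0.01, 0.1667, 0, 0, 0.04], [0.01, 0.2333, 0, 0, 0.04], [0.01, 0.2733, 0, 0, 0.04], [0.01, 0.2733, 0, 0, 0.04], [0.01, 0.2733, 0, 0, 0.04]]]}}

```text
clock: 11.15
tool_pos: [0.4461, 0.1616, 0.124]
orientation: [180.0, 0.0, -0.1]
force: [0.8, 0.7, -2.0]
opening: 0.0585
gripper_force: 30.0
```

```bash
python3 d.py .447 .162 .0515 0
```

```text
clock 11.15 [0.4461 0.1616 0.124 ] [ 1.8e+02  0.0e+00 -1.0e-01] shift [ 0.0009 -0.0004  0.0725] turn -0.1 open 0.0585 f [ 0.8  0.7 -2. ]
```

Scaled: 0.073 m / 0.6 = 0.1217, 0.068 m / 0.6 = 0.1133.

{"api": "jog_arm", "payload": {"offsets": [[[0.0017, 0, 0.05, 0, 0.04], [0.0017, 0, 0.0917, 0, 0.04], [0.0017, 0, 0.1133, 0, 0.04], [0.0017, 0, 0.1217, 0, 0.04], [0.0017, 0, 0.1217, 0, 0.04], [0.0017, 0, 0.1217, 0, 0.04]]]}}

```text
clock: 11.9
tool_pos: [0.4476, 0.1619, 0.0522]
orientation: [-180.0, -0.1, -0.0]
force: [-0.6, -0.8, -1.9]
opening: 0.0584
gripper_force: 30.0
```

{"api": "jog_arm", "payload": {"offsets": [[[0, 0, 0, 0, 0.08], [0, 0, 0, 0, 0.08], [0, 0, 0, 0, 0.08], [0, 0, 0, 0, 0.08]]]}}

```text
clock: 12.4
tool_pos: [0.4472, 0.1616, 0.0517]
orientation: [-180.0, -0.0, -0.0]
force: [-0.0, -0.2, -0.2]
opening: 0.0797
gripper_force: 0.0
```

{"api": "jog_arm", "payload": {"offsets": [[[0, 0, -0.05, 0, 0.08], [0, 0, -0.1167, 0, 0.08], [0, 0, -0.1833, 0, 0.088], [0, 0, -0.1833, 0, 0.088]]]}}

```text
clock: 12.9
tool_pos: [0.4488, 0.1627, 0.1647]
orientation: [-179.8, -0.3, -0.0]
force: [0.1, 0.0, -0.8]
opening: 0.0871
gripper_force: 0.0
```

```bash
python3 d.py .695 .0085 .16 0
```

```text
clock 12.90 [0.4488 0.1627 0.1647] [-179.8   -0.3   -0. ] shift [0.2463 0.1541 0.0053] turn -0.0 open 0.0871 f [ 0.1  0.  -0.8]
```

Scaled: 0.246 m / 0.6 = 0.41, 0.23 m / 0.6 = 0.3833.

{"api": "jog_arm", "payload": {"offsets": [[[0.0667, 0.0417, 0, 0, 0.088], [0.15, 0.0917, 0, 0, 0.088], [0.2333, 0.1417, 0, 0, 0.088], [0.3167, 0.1917, 0, 0, 0.088], [0.3833, 0.2333, 0, 0, 0.088], [0.41, 0.2567, 0, 0, 0.088], [0.41, 0.2567, 0, 0, 0.088], [0.41, 0.2567, 0, 0, 0.088]]]}}

```text
clock: 13.9
tool_pos: [0.6923, 0.0075, 0.1605]
orientation: [180.0, 0.1, -0.1]
force: [0.3, 0.2, -0.6]
opening: 0.0877
gripper_force: 0.0
```

```bash
python3 - <<'E'
from h import *
for W in(wcloud()[1],cloud("scene")[1]):
    Q=W.reshape(-1,3); Q=Q[(np.hypot(*(Q[:,:2]-[.694,.008]).T)<.035)&(Q[:,2]<.09)&(Q[:,2]>.06)]
    if len(Q): print(len(Q),cv2.minEnclosingCircle(Q[:,:2].astype(np.float32)),Q.min(0),Q.max(0))
E
python3 d.py .695 .0085 .041 0
```

```text
2137 ((0.6957780718803406, 0.007522100582718849), 0.01983771286904812) [ 0.67641682 -0.01187303  0.06002187] [0.71536183 0.02640223 0.07736682]
226 ((0.6956701278686523, 0.007105118595063686), 0.01970508322119713) [ 0.67631284 -0.01193556  0.06030869] [0.71447107 0.02607927 0.07701562]
clock 14.00 [0.6924 0.008  0.1614] [-180.    0.   -0.] shift [ 0.0026 -0.0005  0.1204] turn -0.0 open 0.0876 f [ 0.7  0.3 -0.6]
```

Scaled: 0.119 m / 0.6 = 0.1983, 0.1 m / 0.6 = 0.1667.

{"api": "jog_arm", "payload": {"offsets": [[[0.005, 0, 0.05, 0, 0.088], [0.005, 0, 0.1167, 0, 0.088], [0.005, 0, 0.1667, 0, 0.088], [0.005, 0, 0.1983, 0, 0.088], [0.005, 0, 0.1983, 0, 0.088], [0.005, 0, 0.1983, 0, 0.088]]]}}

```text
clock: 14.75
tool_pos: [0.697, 0.0077, 0.044]
orientation: [-180.0, -0.1, -0.0]
force: [0.6, -0.8, -0.7]
opening: 0.0877
gripper_force: 0.0
```

{"api": "jog_arm", "payload": {"offsets": [[[0, 0, 0, 0, 0.02], [0, 0, 0, 0, 0.02], [0, 0, 0, 0, 0.02], [0, 0, 0, 0, 0.02], [0, 0, 0, 0, 0.02], [0, 0, 0, 0, 0.02]]]}}

```text
clock: 15.5
tool_pos: [0.6961, 0.0074, 0.0425]
orientation: [-180.0, -0.0, -0.0]
force: [0.0, 0.1, 0.1]
opening: 0.0382
gripper_force: 30.0
```

```bash
python3 d.py .6955 .0075 .042 0
```

```text
clock 15.50 [0.6961 0.0074 0.0425] [-180.   -0.   -0.] shift [-0.0006 -0.0001  0.0005] turn -0.0 open 0.0382 f [0.  0.1 0.1]
```

{"api": "jog_arm", "payload": {"offsets": [[[0, 0, -0.0333, 0, 0.02], [0, 0, -0.0833, 0, 0.02], [0, 0, -0.1, 0, 0.02], [0, 0, -0.1, 0, 0.02]]]}}

```text
clock: 16.0
tool_pos: [0.6965, 0.0075, 0.1039]
orientation: [-180.0, -0.1, -0.0]
force: [-0.3, 0.1, -1.1]
opening: 0.0383
gripper_force: 30.0
```

```bash
python3 d.py .587 .037 .10 0
```

```text
clock 16.00 [0.6965 0.0075 0.1039] [-1.8e+02 -1.0e-01 -0.0e+00] shift [-0.1095 -0.0294  0.0037] turn -0.0 open 0.0383 f [-0.3  0.1 -1.1]
```

Scaled: -0.1095 m / 0.6 = -0.1825, -0.08 m / 0.6 = -0.1333.

{"api": "jog_arm", "payload": {"offsets": [[[-0.0667, -0.0167, 0, 0, 0.02], [-0.1333, -0.0333, 0, 0, 0.02], [-0.1825, -0.0492, 0, 0, 0.02], [-0.1825, -0.0492, 0, 0, 0.02], [-0.1825, -0.0492, 0, 0, 0.02]]]}}

```text
clock: 16.62
tool_pos: [0.5869, 0.037, 0.1023]
orientation: [180.0, 0.0, -0.0]
force: [0.1, 0.6, -1.0]
opening: 0.0383
gripper_force: 30.0
```

```bash
python3 d.py .587 .037 .043 0
```

```text
clock 16.62 [0.5869 0.037  0.1023] [180.   0.  -0.] shift [ 0.0001 -0.      0.0593] turn -0.0 open 0.0383 f [ 0.1  0.6 -1. ]
```

Scaled: 0.0595 m / 0.6 = 0.0992, 0.05 m / 0.6 = 0.0833.

{"api": "jog_arm", "payload": {"offsets": [[[0, 0, 0.05, 0, 0.02], [0, 0, 0.0833, 0, 0.02], [0, 0, 0.0992, 0, 0.02], [0, 0, 0.0992, 0, 0.02], [0, 0, 0.0992, 0, 0.02]]]}}

```text
clock: 17.25
tool_pos: [0.5871, 0.0368, 0.0431]
orientation: [-180.0, -0.0, -0.1]
force: [-0.7, 1.0, -1.0]
opening: 0.0383
gripper_force: 30.0
```

{"api": "jog_arm", "payload": {"offsets": [[[0, 0, 0, 0, 0.07], [0, 0, 0, 0, 0.07], [0, 0, 0, 0, 0.07], [0, 0, 0, 0, 0.07]]]}}

```text
clock: 17.75
tool_pos: [0.5866, 0.0369, 0.0432]
orientation: [-180.0, -0.0, -0.0]
force: [-0.2, 0.3, -0.6]
opening: 0.069
gripper_force: 0.0
```

{"api": "jog_arm", "payload": {"offsets": [[[0, 0, -0.05, 0, 0.07], [0, 0, -0.1333, 0, 0.07], [0, 0, -0.2333, 0, 0.088], [0, 0, -0.2667, 0, 0.088], [0, 0, -0.2667, 0, 0.088]]]}}

```text
clock: 18.38
tool_pos: [0.5875, 0.0372, 0.2054]
orientation: [-179.9, -0.2, -0.0]
force: [0.1, -0.4, -0.5]
opening: 0.0872
gripper_force: 0.0
```

```bash
python3 d.py .5575 -.346 .2 0
```

```text
clock 18.38 [0.5875 0.0372 0.2054] [-179.9   -0.2   -0. ] shift [-0.0298  0.3833  0.0046] turn -0.0 open 0.0872 f [ 0.1 -0.4 -0.5]
```

Scaled: 0.383 m / 0.6 = 0.6383, 0.16 m / 0.6 = 0.2667.

{"api": "jog_arm", "payload": {"offsets": [[[-0.005, 0.0667, 0, 0, 0.088], [-0.01, 0.1667, 0, 0, 0.088], [-0.0183, 0.2667, 0, 0, 0.088], [-0.0267, 0.3667, 0, 0, 0.088], [-0.0333, 0.4667, 0, 0, 0.088], [-0.0417, 0.55, 0, 0, 0.088], [-0.05, 0.6167, 0, 0, 0.088], [-0.05, 0.6383, 0, 0, 0.088]]]}}

```text
clock: 19.38
tool_pos: [0.555, -0.348, 0.2011]
orientation: [-179.9, 0.2, -0.2]
force: [0.0, 0.3, -0.5]
opening: 0.0877
gripper_force: 0.0
```

{"api": "jog_arm", "payload": {"offsets": [[[0, 0, 0, 0, 0.088], [0, 0, 0, 0, 0.088]]]}}

```text
clock: 19.62
tool_pos: [0.5564, -0.3449, 0.2026]
orientation: [-180.0, 0.0, 0.0]
force: [-0.2, -0.1, -0.1]
opening: 0.0877
gripper_force: 0.0
```

```bash
python3 - <<'E'
from h import *
for n,W in(("wrist",wcloud()[1]),("scene",cloud("scene")[1])):
  for lo,hi in((.095,.11),(.03,.07)):
    Q=W.reshape(-1,3); Q=Q[(np.hypot(*(Q[:,:2]-[.5575,-.346]).T)<.042)&(Q[:,2]<hi)&(Q[:,2]>lo)]
    if len(Q): print(n,len(Q),cv2.minEnclosingCircle(Q[:,:2].astype(np.float32)),Q.min(0),Q.max(0))
E
python3 d.py .5575 -.346 .07 0
```

```text
wrist 921 ((0.5571864247322083, -0.3491998314857483), 0.01393297128379345) [ 0.54354765 -0.36279245  0.09501449] [ 0.57084533 -0.33600733  0.10642778]
wrist 263 ((0.5717622637748718, -0.34834563732147217), 0.02728627622127533) [ 0.57054354 -0.37550459  0.03038353] [ 0.58791095 -0.3211867   0.06992039]
scene 61 ((0.5564699172973633, -0.34936606884002686), 0.01381025929003954) [ 0.54417138 -0.36306892  0.0950754 ] [ 0.5689096  -0.33566319  0.10601945]
scene 295 ((0.5604145526885986, -0.3473624587059021), 0.030962899327278137) [ 0.54269038 -0.37630392  0.03019628] [ 0.58836612 -0.31657486  0.06976694]
clock 19.73 [ 0.5567 -0.3448  0.2031] [-180.   -0.    0.] shift [0.0008 0.0012 0.1331] turn 0.0 open 0.0876 f [-0.2  0.8 -0.3]
```

Scaled: 0.132 m / 0.6 = 0.22, 0.07 m / 0.6 = 0.1167.

{"api": "jog_arm", "payload": {"offsets": [[[0.0008, 0.0062, 0.05, 0, 0.088], [0.0008, 0.0062, 0.1167, 0, 0.088], [0.0008, 0.0062, 0.1833, 0, 0.088], [0.0008, 0.0062, 0.22, 0, 0.088], [0.0008, 0.0062, 0.22, 0, 0.088], [0.0008, 0.0062, 0.22, 0, 0.088]]]}}

```text
clock: 20.48
tool_pos: [0.5578, -0.3495, 0.0723]
orientation: [180.0, -0.1, 0.0]
force: [-0.3, 0.4, 0.3]
opening: 0.0872
gripper_force: 0.0
```

{"api": "jog_arm", "payload": {"offsets": [[[0, 0, 0, 0, 0.04], [0, 0, 0, 0, 0.04], [0, 0, 0, 0, 0.04], [0, 0, 0, 0, 0.04], [0, 0, 0, 0, 0.04]]]}}

```text
clock: 21.1
tool_pos: [0.557, -0.3498, 0.0716]
orientation: [180.0, -0.0, -0.0]
force: [-1.1, 2.0, 5.0]
opening: 0.0613
gripper_force: 30.0
```

```bash
python3 d.py .557 -.3485 .07 0
```

```text
clock 21.10 [ 0.557  -0.3498  0.0716] [180.  -0.  -0.] shift [-0.     -0.0013  0.0016] turn -0.0 open 0.0613 f [-1.1  2.   5. ]
```

{"api": "jog_arm", "payload": {"offsets": [[[0, 0, -0.0333, 0, 0.04], [0, 0, -0.1167, 0, 0.04], [0, 0, -0.2, 0, 0.04], [0, 0, -0.25, 0, 0.04], [0, 0, -0.25, 0, 0.04]]]}}

```text
clock: 21.72
tool_pos: [0.5577, -0.3501, 0.2232]
orientation: [179.9, -0.2, -0.0]
force: [-0.1, -0.1, -3.7]
opening: 0.0617
gripper_force: 30.0
```

```bash
python3 d.py .587 .162 .22 0
```

```text
clock 21.73 [ 0.5577 -0.3501  0.2232] [179.9  -0.2  -0. ] shift [ 0.0289 -0.5122  0.0027] turn -0.0 open 0.0617 f [-0.1 -0.1 -3.7]
```

Scaled: -0.43 m / 0.6 = -0.7167, -0.38 m / 0.6 = -0.6333.

{"api": "jog_arm", "payload": {"offsets": [[[0.005, -0.05, 0, 0, 0.04], [0.01, -0.1333, 0, 0, 0.04], [0.015, -0.2333, 0, 0, 0.04], [0.02, -0.3333, 0, 0, 0.04], [0.025, -0.4333, 0, 0, 0.04], [0.03, -0.5333, 0, 0, 0.04], [0.035, -0.6333, 0, 0, 0.04], [0.0417, -0.7167, 0, 0, 0.04]]]}}

```text
clock: 22.72
tool_pos: [0.5808, 0.0822, 0.2188]
orientation: [180.0, 0.2, -0.0]
force: [1.6, -0.4, -2.0]
opening: 0.0612
gripper_force: 30.0
```

{"api": "jog_arm", "payload": {"offsets": [[[0.0033, -0.0667, 0, 0, 0.04], [0.0067, -0.1167, 0, 0, 0.04], [0.0067, -0.1367, 0, 0, 0.04], [0.0067, -0.1367, 0, 0, 0.04], [0.0067, -0.1367, 0, 0, 0.04]]]}}

```text
clock: 23.35
tool_pos: [0.5858, 0.1612, 0.2203]
orientation: [180.0, 0.1, -0.1]
force: [0.7, -0.9, -3.4]
opening: 0.0615
gripper_force: 30.0
```

```bash
python3 d.py .587 .162 .0725 0
```

```text
clock 23.35 [0.5858 0.1612 0.2203] [ 1.8e+02  1.0e-01 -1.0e-01] shift [ 0.0014 -0.0009  0.1478] turn -0.1 open 0.0615 f [ 0.7 -0.9 -3.4]
```

Scaled: 0.1475 m / 0.6 = 0.2458, 0.14 m / 0.6 = 0.2333.

{"api": "jog_arm", "payload": {"offsets": [[[0.0017, 0, 0.05, 0, 0.04], [0.0017, 0, 0.1333, 0, 0.04], [0.0017, 0, 0.2, 0, 0.04], [0.0017, 0, 0.2333, 0, 0.04], [0.0017, 0, 0.2458, 0, 0.04], [0.0017, 0, 0.2458, 0, 0.04], [0.0017, 0, 0.2458, 0, 0.04]]]}}

```text
clock: 24.22
tool_pos: [0.5879, 0.1623, 0.0748]
orientation: [-179.9, -0.1, -0.0]
force: [-0.2, -0.5, -3.8]
opening: 0.0614
gripper_force: 30.0
```

```bash
python3 d.py .587 .162 .072 0
```

```text
clock 24.23 [0.5879 0.1623 0.0748] [-1.799e+02 -1.000e-01 -0.000e+00] shift [-0.0009  0.0003  0.0028] turn -0.0 open 0.0614 f [-0.2 -0.5 -3.8]
```

{"api": "jog_arm", "payload": {"offsets": [[[0, 0, 0, 0, 0.084], [0, 0, 0, 0, 0.084], [0, 0, 0, 0, 0.084], [0, 0, 0, 0, 0.084]]]}}

```text
clock: 24.72
tool_pos: [0.5873, 0.1623, 0.0738]
orientation: [-180.0, -0.0, -0.0]
force: [0.1, -0.3, 0.5]
opening: 0.0839
gripper_force: 0.0
```

{"api": "jog_arm", "payload": {"offsets": [[[0, 0, -0.05, 0, 0.084], [0, 0, -0.1333, 0, 0.084], [0, 0, -0.2167, 0, 0.088], [0, 0, -0.2667, 0, 0.088], [0, 0, -0.2667, 0, 0.088]]]}}

```text
clock: 25.35
tool_pos: [0.5884, 0.1628, 0.2368]
orientation: [-179.9, -0.3, -0.0]
force: [0.4, -0.8, -0.2]
opening: 0.0876
gripper_force: 0.0
```

```bash
python3 d.py .4175 -.358 .23 0
```

```text
clock 25.35 [0.5884 0.1628 0.2368] [-179.9   -0.3   -0. ] shift [-0.1707  0.5209  0.0046] turn -0.0 open 0.0876 f [ 0.4 -0.8 -0.2]
```

Scaled: 0.44 m / 0.6 = 0.7333, 0.39 m / 0.6 = 0.65.

{"api": "jog_arm", "payload": {"offsets": [[[-0.0217, 0.0667, 0, 0, 0.088], [-0.05, 0.15, 0, 0, 0.088], [-0.0833, 0.25, 0, 0, 0.088], [-0.1167, 0.35, 0, 0, 0.088], [-0.15, 0.45, 0, 0, 0.088], [-0.1833, 0.55, 0, 0, 0.088], [-0.2167, 0.65, 0, 0, 0.088], [-0.2417, 0.7333, 0, 0, 0.088]]]}}

```text
clock: 26.35
tool_pos: [0.4405, -0.2794, 0.2329]
orientation: [-180.0, 0.0, -0.0]
force: [0.7, 1.1, 0.2]
opening: 0.0878
gripper_force: 0.0
```

{"api": "jog_arm", "payload": {"offsets": [[[-0.0217, 0.0667, 0, 0, 0.088], [-0.0433, 0.1333, 0, 0, 0.088], [-0.0433, 0.1333, 0, 0, 0.088], [-0.0433, 0.1333, 0, 0, 0.088]]]}}

```text
clock: 26.85
tool_pos: [0.4154, -0.3575, 0.2327]
orientation: [-180.0, 0.1, -0.1]
force: [0.6, 0.4, -1.1]
opening: 0.088
gripper_force: 0.0
```

```bash
python3 - <<'E'
from h import *
for n,W in(("wrist",wcloud()[1]),("scene",cloud("scene")[1]),("top",cloud("top")[1])):
  for lo,hi in((.15,.165),(.03,.125)):
    Q=W.reshape(-1,3); Q=Q[(np.hypot(*(Q[:,:2]-[.4175,-.358]).T)<.035)&(Q[:,2]<hi)&(Q[:,2]>lo)]
    if len(Q): print(n,len(Q),cv2.minEnclosingCircle(Q[:,:2].astype(np.float32)),Q.min(0),Q.max(0))
E
python3 d.py .418 -.358 .122 0
```

```text
wrist 1130 ((0.416858047246933, -0.3597477972507477), 0.013955873437225819) [ 0.40361871 -0.37356207  0.1500168 ] [ 0.430594   -0.34653212  0.16117138]
wrist 614 ((0.42965763807296753, -0.35988283157348633), 0.02166593261063099) [ 0.42942111 -0.38144786  0.03017099] [ 0.44221807 -0.3383178   0.1249185 ]
scene 51 ((0.41752195358276367, -0.36028409004211426), 0.013957813382148743) [ 0.40447987 -0.37211631  0.15007559] [ 0.43106673 -0.34878076  0.16111613]
scene 542 ((0.4201706051826477, -0.357843279838562), 0.025266805663704872) [ 0.40457104 -0.38190615  0.03018839] [ 0.44362828 -0.3344452   0.12492338]
clock 27.00 [ 0.4161 -0.3569  0.2334] [-180.    0.    0.] shift [0.0019 0.0012 0.1114] turn 0.0 open 0.0877 f [-0.9 -0.4  0.1]
```

Scaled: 0.11 m / 0.6 = 0.1833, 0.1 m / 0.6 = 0.1667.

{"api": "jog_arm", "payload": {"offsets": [[[0.0025, 0.0045, 0.05, 0, 0.088], [0.0025, 0.0045, 0.1167, 0, 0.088], [0.0025, 0.0045, 0.1667, 0, 0.088], [0.0025, 0.0045, 0.1833, 0, 0.088], [0.0025, 0.0045, 0.1833, 0, 0.088], [0.0025, 0.0045, 0.1833, 0, 0.088]]]}}

```text
clock: 27.75
tool_pos: [0.4183, -0.3606, 0.1249]
orientation: [179.9, -0.1, -0.0]
force: [0.0, -0.5, 0.6]
opening: 0.0877
gripper_force: 0.0
```

{"api": "jog_arm", "payload": {"offsets": [[[0, 0, 0, 0, 0.03], [0, 0, 0, 0, 0.03], [0, 0, 0, 0, 0.03], [0, 0, 0, 0, 0.03], [0, 0, 0, 0, 0.03], [0, 0, 0, 0, 0.03]]]}}

```text
clock: 28.5
tool_pos: [0.4173, -0.3603, 0.1236]
orientation: [-180.0, 0.0, -0.0]
force: [-0.6, 0.7, 1.3]
opening: 0.0489
gripper_force: 30.0
```

```bash
python3 d.py .417 -.3595 .122 0
```

```text
clock 28.50 [ 0.4173 -0.3603  0.1236] [-180.    0.   -0.] shift [-0.0003 -0.0008  0.0016] turn -0.0 open 0.0489 f [-0.6  0.7  1.3]
```

{"api": "jog_arm", "payload": {"offsets": [[[0, 0, -0.0333, 0, 0.03], [0, 0, -0.1167, 0, 0.03], [0, 0, -0.2, 0, 0.03], [0, 0, -0.2333, 0, 0.03], [0, 0, -0.2333, 0, 0.03]]]}}

```text
clock: 29.12
tool_pos: [0.4177, -0.3605, 0.2646]
orientation: [180.0, -0.1, -0.0]
force: [0.1, -0.8, -3.5]
opening: 0.0496
gripper_force: 30.0
```

```bash
python3 d.py .587 -.088 .262 0
```

```text
clock 29.12 [ 0.4177 -0.3605  0.2646] [ 1.8e+02 -1.0e-01 -0.0e+00] shift [ 0.169  -0.2726  0.0028] turn -0.0 open 0.0496 f [ 0.1 -0.8 -3.5]
```

Scaled: -0.2725 m / 0.6 = -0.4542, -0.255 m / 0.6 = -0.425.

{"api": "jog_arm", "payload": {"offsets": [[[0.0333, -0.05, 0, 0, 0.03], [0.075, -0.125, 0, 0, 0.03], [0.125, -0.2, 0, 0, 0.03], [0.175, -0.2833, 0, 0, 0.03], [0.225, -0.3667, 0, 0, 0.03], [0.2667, -0.425, 0, 0, 0.03], [0.2825, -0.4542, 0, 0, 0.03], [0.2825, -0.4542, 0, 0, 0.03]]]}}

```text
clock: 30.12
tool_pos: [0.5867, -0.087, 0.2614]
orientation: [180.0, 0.2, 0.0]
force: [-0.1, 0.3, -3.0]
opening: 0.0489
gripper_force: 30.0
```

{"api": "jog_arm", "payload": {"offsets": [[[0, 0, 0, 0, 0.03], [0, 0, 0, 0, 0.03]]]}}

```text
clock: 30.38
tool_pos: [0.5864, -0.0889, 0.2634]
orientation: [180.0, 0.0, -0.1]
force: [0.3, 0.4, -3.3]
opening: 0.0495
gripper_force: 30.0
```

```bash
python3 d.py .587 -.088 .124 0
```

```text
clock 30.38 [ 0.5864 -0.0889  0.2634] [ 1.8e+02  0.0e+00 -1.0e-01] shift [ 0.0007 -0.001   0.1394] turn -0.1 open 0.0495 f [ 0.3  0.4 -3.3]
```

Scaled: 0.1395 m / 0.6 = 0.2325, 0.139 m / 0.6 = 0.2317.

{"api": "jog_arm", "payload": {"offsets": [[[0.0008, -0.0017, 0.05, 0, 0.03], [0.0008, -0.0017, 0.1333, 0, 0.03], [0.0008, -0.0017, 0.2, 0, 0.03], [0.0008, -0.0017, 0.225, 0, 0.03], [0.0008, -0.0017, 0.2317, 0, 0.03], [0.0008, -0.0017, 0.2325, 0, 0.03], [0.0008, -0.0017, 0.2325, 0, 0.03], [0.0008, -0.0017, 0.2325, 0, 0.03]]]}}

```text
clock: 31.38
tool_pos: [0.5881, -0.0869, 0.1251]
orientation: [-180.0, -0.1, -0.0]
force: [1.0, -1.0, -2.7]
opening: 0.0494
gripper_force: 30.0
```

```bash
python3 d.py .587 -.088 .124 0
```

```text
clock 31.38 [ 0.5881 -0.0869  0.1251] [-1.8e+02 -1.0e-01 -0.0e+00] shift [-0.0011  0.0011  0.0011] turn -0.0 open 0.0494 f [ 1.  -1.  -2.7]
```

{"api": "jog_arm", "payload": {"offsets": [[[0, 0, 0, 0, 0.07], [0, 0, 0, 0, 0.07], [0, 0, 0, 0, 0.07], [0, 0, 0, 0, 0.07]]]}}

```text
clock: 31.88
tool_pos: [0.5876, -0.087, 0.1242]
orientation: [180.0, -0.0, -0.0]
force: [0.1, -0.4, 0.1]
opening: 0.0699
gripper_force: 0.0
```

{"api": "jog_arm", "payload": {"offsets": [[[0, 0, -0.0333, 0, 0.08], [0, 0, -0.1, 0, 0.088], [0, 0, -0.1667, 0, 0.088], [0, 0, -0.2, 0, 0.088], [0, 0, -0.2, 0, 0.088]]]}}

```text
clock: 32.5
tool_pos: [0.5884, -0.0869, 0.246]
orientation: [-180.0, -0.2, -0.0]
force: [-0.2, 0.0, -0.6]
opening: 0.0878
gripper_force: 0.0
```

{"api": "jog_arm", "payload": {"offsets": [[[-0.0667, -0.0667, 0, 0, 0.088], [-0.1333, -0.1333, 0, 0, 0.088], [-0.2, -0.2, 0, 0, 0.088], [-0.25, -0.2667, 0, 0, 0.088], [-0.25, -0.3333, 0, 0, 0.088], [-0.25, -0.4167, 0, 0, 0.088], [-0.25, -0.5, 0, 0, 0.088], [-0.25, -0.55, 0, 0, 0.088]]]}}

```text
clock: 33.5
tool_pos: [0.4371, 0.245, 0.2429]
orientation: [179.9, 0.1, 0.0]
force: [0.3, -1.1, -0.5]
opening: 0.0875
gripper_force: 0.0
```

{"api": "jog_arm", "payload": {"offsets": [[[0, -0.0833, 0, 0, 0.088], [0, -0.1667, 0, 0, 0.088], [0, -0.25, 0, 0, 0.088], [0, -0.25, 0, 0, 0.088]]]}}

```text
clock: 34.0
tool_pos: [0.4372, 0.3956, 0.2418]
orientation: [179.9, 0.1, 0.1]
force: [-0.3, -0.8, -0.5]
opening: 0.0873
gripper_force: 0.0
```

```bash
python3 - <<'E'
from h import *
cl={n:cloud(n) for n in("top","scene")}
for n in cl: cv2.imwrite(f"pics/end_{n}.png",cl[n][0]["frame"][:,:,::-1])
for k,x,y,lo in(("roll",.447,-.088,.018),("jar",.447,.162,.06),("tall",.587,-.088,.15),("short",.587,.162,.095),("shaker",.587,.037,.06),("mug",.685,-.232,.085),("nap",.69,.23,.055),("platerim",.447,-.088,.009)):
  for n in cl:
    W=cl[n][1].reshape(-1,3); r=dict(roll=.06,mug=.06,nap=.07,platerim=.095).get(k,.045)
    Q=W[(np.hypot(*(W[:,:2]-[x,y]).T)<r)&(W[:,2]>lo)]
    if len(Q): c,R=cv2.minEnclosingCircle(Q[:,:2].astype(np.float32)); print(k,n,len(Q),np.round(c,4),round(R,4),"zmax",Q[:,2].max().round(3))
E
```

```text
roll top 859 [ 0.4469 -0.0862] 0.05 zmax 0.051
roll scene 438 [ 0.4516 -0.0901] 0.0471 zmax 0.049
jar top 419 [0.4459 0.1641] 0.0265 zmax 0.075
jar scene 271 [0.4483 0.1612] 0.0273 zmax 0.071
tall top 109 [ 0.5856 -0.0834] 0.0141 zmax 0.163
tall scene 72 [ 0.5879 -0.0859] 0.0137 zmax 0.16
short top 100 [0.5862 0.1646] 0.0137 zmax 0.108
short scene 69 [0.5874 0.161 ] 0.0143 zmax 0.106
shaker top 224 [0.5845 0.0387] 0.0204 zmax 0.08
shaker scene 188 [0.5873 0.0367] 0.0209 zmax 0.079
mug top 224 [ 0.6844 -0.2304] 0.0413 zmax 0.098
mug scene 262 [ 0.6841 -0.2328] 0.0417 zmax 0.094
nap top 742 [0.6895 0.2293] 0.0526 zmax 0.068
nap scene 612 [0.6893 0.2288] 0.0504 zmax 0.065
platerim top 1876 [ 0.4471 -0.0844] 0.0846 zmax 0.051
platerim scene 855 [ 0.4465 -0.087 ] 0.0857 zmax 0.049
```

View pics/end_top.png

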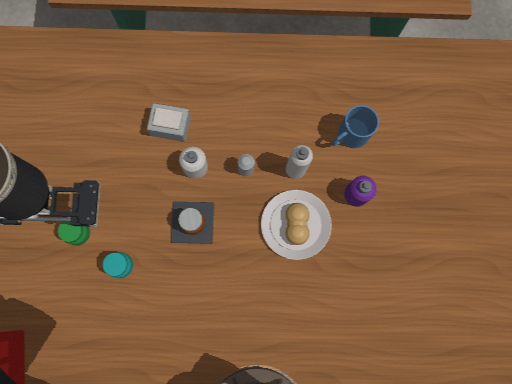

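View pics/end_scene.png

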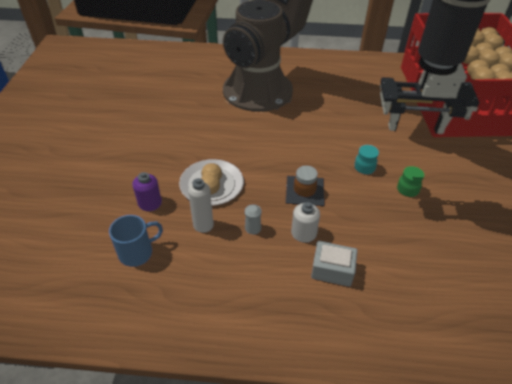

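Both end views show the layout as asked: roll on the plate (top view 297,224), jar on the tile (190,221), and the tall bottle, shaker and short bottle upright in line behind them. All five measure within about 5 mm of their targets, and the mug and box haven't moved.

{"api": "jog_arm", "payload": {"offsets": [[[0, 0, 0, 0, 0.088], [0, 0, 0, 0, 0.088], [0, 0, 0, 0, 0.088], [0, 0, 0, 0, 0.088]]], "lines": "1,2"}}

```text
clock: 34.6
tool_pos: [0.438, 0.3928, 0.2443]
```

```bash
python3 -c "
from plant import job; print(job.close_job())"
```

```text
the job is handed in; nothing more can be done
None
```

The job is handed in at about 35 s on the clock: all five items stand upright at their spots, within about 5 mm by the cameras, and the mug and napkin box have not moved; no verdict was returned.

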